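# Moisture check on a chair panel, then snap the probe into its cap

### The job

Take the moisture probe out of its wooden stand and rest its tip for about a second inside the single-ring mark on the plywood panel, then for about a second inside the inner ring of the double-ring mark. Then push the probe, tip down, into its protective cap on the bench, through the click and on until it is fully home on the sprung pad at the bottom. Finish while still gripping it and pressing it firmly down there, without letting go, and leave the sanding block, the glue bottle and the brush where they are.

Things in the scene. Friction and masses are not known exactly. Their poses are not given: they have to be found in the camera images.
- probe: Pen-shaped moisture probe, loose, about 0.12 kg, 138 mm long, standing tip down in the stand at the start. Origin at its tip, z axis up along the probe. Square grey plastic handle 28 x 28 mm from 68 to 138 mm above the tip, flat sides facing its x and y axes, a small dark window on one side; the round nose and neck below it are described at the tip
- probe_tip (a point): the probe's tip; z axis up along the probe. Above it: steel nose (radius 2.5 mm at the tip, 6 mm from 14 mm up, 6.5 mm at 38 mm), snap ball of 21 mm diameter centred 45 mm up, neck of radius 7 mm up to the handle's shoulder at 68 mm
- probe_grip (a point): centre of the probe's square handle, half-way between its flat sides, 113 mm above the tip (25 mm below the top); z axis up along the probe; x and y axes square to the flat sides. Grip it here, across either pair of flat sides
- stand: fixed wooden block 80 x 80 mm, 75 mm high, with an upright through hole of 25 mm diameter in its centre; origin at the centre of its underside. The probe hangs in the hole by the shoulder of its handle, tip 7 mm above the bench, and must be lifted straight up by 70 mm or more to come free
- panel: fixed plywood chair-back panel, lying flat, 200 (x) x 300 (y) x 18 mm thick, rounded corners; origin at the centre of its underside; top surface 18 mm above the bench
- mark_single_center (a point): centre of the single ring drawn on the panel's top surface: one thin dark ring of 24 mm outer diameter; the point lies on the surface
- mark_double_center (a point): centre of the double ring drawn on the panel's top surface: two concentric thin dark rings of 40 and 24 mm outer diameter; the point lies on the surface
- cap: fixed black round snap cap on a 90 x 90 x 18 mm wooden base screwed to the bench, at the other side of the panel from the stand; origin at the centre of the base's underside, z up. Tube of 37 mm outer and 29 mm bore diameter, open at the top, 88 mm above the bench; inside it are four sprung catches (see its mouth) and a sprung pad
- cap_mouth (a point): centre of the cap's open mouth, 88 mm above the bench; z up. 6 mm below it four sprung steel catches stick into the bore, leaving a 16 mm gap; each gives way outward by up to 6 mm. The probe's ball meets them when its tip is about 46 mm above the bench and is resisted with up to 10 to 12 N; below about 37 mm it is past them: the force drops and they draw it in
- cap_pad (a joint): sprung rubber pad at the bottom of the cap's bore, face 30 mm above the bench when free; the probe's tip lands on it after the click. Value in m: 0 free, 0.006 pressed down fully to its stop (tip 24 mm above the bench). Spring 0.9 N/mm with 1.8 N preload: about 7 N at the stop
- sanding_block_mid (a point): bystander: cork sanding block 60 x 110 x 30 mm, loose; the point is its centre
- glue_mid (a point): bystander: white glue bottle, 60 mm diameter, 150 mm high, standing loose; the point is its centre
- bench_brush_mid (a point): bystander: bench brush with wooden back, about 225 mm long, 55 mm high, loose; the point is the middle of the bristle part, 30 mm up
There are look-alikes about, which are no part of the job. What is shaped like the cap but purple or white is not meant.

How it is judged:
By the outcome, as a careful person would: the job done as asked, in the order asked, and still so for the second after the job is handed in, while the arm keeps its last pose, push and grip.
It also fails if it takes over 61 s, if anything falls off the work surface, if the arm or the gripper's body presses on something with over 40 N, if the wrist force passes 120 N, or if a joint passes its speed limit or range.

### The arm

A 7-joint arm with a two-finger parallel gripper is mounted at the origin on the work surface. World frame = base frame: x ahead of the robot, y to its left, z up, the work surface at z = 0. Lengths are in m, angles in rad, forces in N, time in s.
With the tool pointing down it reaches from about 0.4 to 0.85 m from the base axis. Payload 10.4 kg.
Tool frame: the origin (TCP) lies midway between the tips of the shut fingers; the grasp point (between the pads) lies 19 mm behind it (manip.grip_depth is the distance from the TCP to the grasp point, in m); z points along the fingers, y is the direction in which the jaws open and shut (so a half turn about z gives the same grasp; the last joint's range is limited). The gripper opens to 85 mm and grips with 20 to 120 N. Pads are 22 mm wide; open, the fingers measure 114 mm over their backs; the gripper's body (76 mm by 85 mm) begins 54 mm behind the grasp point. The pads swing forward as they close: fully open they stand 13 mm farther back than shut.
Start: joints at [1.139, 0.332, -0.065, 1.46, 0.022, 1.35, -0.088], TCP at [0.248, -0.574, 0.231] pointing down, gripper open.
Joint ranges: [-2.6, 2.6], [-0.5, 2.12], [-1.47, 1.34], [0.16, 2.42], [-1.27, 4.41], [0.06, 2.06], [-2.6, 2.6]. Speed limits (rad/s): [2.22, 2.22, 2.79, 2.79, 3.14, 3.14, 3.14].

### API

Orientations are given as a unit quaternion [x, y, z, w].
In Python, from station import manip, imaging, hand_in gives the robot as it stands. The module is installed in compiled form; this text tells all that it offers.
- The arm moves only by the tool drive_tool, never from a script. Its argument "steps" is a list of rows, each a list of 3 entries, a list of its own where there are three numbers: the shift along the tool's x, y, z in units of 40 mm (1.0 is 40 mm), then the turn about the tool's z in units of 6 degrees (1.0 is 6 degrees), then the finger opening in mm, from 0 to 85.4. In form: [[[dx, dy, dz], twist, gripper], ...]. A call has 1 to 8 rows; each row is the pose to reach, as a shift and turn from the pose commanded when the call began, along the tool's axes at that moment; what a row does not reach only later rows make up. A row lasts 1/12 s, in which the tool goes at most 41.7 mm and 7.16 degrees, less where a joint would pass 70% of its speed; a pose out of reach is approached as far as the arm can. A call with a gripper value outside its range is refused whole. The fingers move at their own pace and stop on an object; the grip force is fixed at half the most. Time passes only in rows, so rows that repeat a pose let the fingers close. It gives the time, the measured TCP pose, the force and the opening at its end, in the units of the state.
- manip.get_state(): the state, without advancing time (a new reading comes with each control period).
- imaging.read_camera(name): name is "side" or "top" or "wrist"; returns a dict with "image" (400x640x3 uint8, red, green, blue), "intrinsics" (3x3 intrinsics, pixels), "dist" ([k1, k2, p1, p2, k3] as OpenCV has them; the pictures are not rectified), "R" (3x3) and "t" (3): a world point X has camera coordinates R X + t. Camera axes: x right, y down, z forward; pixel columns grow to the right and rows downward; lengths in m; the calibration is good to about 2 mm. A picture is of the moment at which its call begins. There is no depth.
- hand_in(): hands the job in, once; it reports no verdict.
The state is a dict: "time": time; "joints": joint angles; "qvel": joint speeds; "tau": joint torques, N m; "tool_pos": TCP position; "orientation": TCP orientation; "force": force on the tool from outside, world axes, zero at the start; "torque": the same for the moment, N m; "finger_gap": finger opening in m.
Only numpy, scipy, OpenCV 4.12 (cv2) and the standard library are available. Lean on these libraries where they do the work, as an engineer would, in place of code of your own. Each camera call takes 0.05 s, during which the arm holds its last target. There are 200 camera calls.

## Working session

There is one attempt and no reset: what is moved stays moved. The work goes in short steps, Python scripts to look and compute and a tool call to move; the robot and the scene stay as the last step left them, time stands still between calls to the robot, and variables do not carry over. Pictures are saved under pics/ and viewed, about 8 in all and at most 12, crops included, and the job is handed in when it is done.

Besides the shell and the picture viewer there is one more tool, called after "Emit:" as name(argument=value, ...), one argument or row to a line, values as JSON. drive_tool: Moves the arm, as the interface text tells. Its arguments: {"type":"object","properties":{"steps":{"type":"array"}},"required":["steps"]}

```bash
mkdir -p pics
cat > h.py <<'E'
import numpy as np, cv2
from station import manip, imaging, hand_in
from scipy.spatial.transform import Rotation as Ro
def grab(n,f=None):
    c=imaging.read_camera(n); c={k:(np.array(v)) for k,v in c.items()}
    if f:
        cv2.imwrite('pics/'+f+'.png',c['image'][:,:,::-1]); np.savez('pics/'+f,**c)
    return c
def load(f): return dict(np.load('pics/'+f+'.npz'))
def ray(c,uv):
    p=cv2.undistortPoints(np.array(uv,float).reshape(-1,1,2),c['intrinsics'],c['dist']).reshape(-1,2)
    d=np.c_[p,np.ones(len(p))]@c['R']; o=-c['R'].T@c['t']; return o,d
def onz(c,uv,z):
    o,d=ray(c,uv); return o+d*((z-o[2])/d[:,2:3])
def proj(c,X):
    return cv2.projectPoints(np.array(X,float).reshape(-1,1,3),cv2.Rodrigues(c['R'])[0],c['t'],c['intrinsics'],c['dist'])[0].reshape(-1,2)
def st():
    s=manip.get_state(); R=Ro.from_quat(s['orientation']).as_matrix()
    print('t',round(s['time'],2),'pos',np.round(s['tool_pos'],4),'F',np.round(s['force'],1),'gap',round(s['finger_gap'],4)); print(np.round(R,4)); return s,R
def togo(X):
    s,R=st(); d=R.T@(np.array(X)-s['tool_pos']); print('shift units',np.round(d/0.04,3)); return d
E
python3 -c "
from h import *
st(); print(manip.grip_depth)
ims=[grab(n,n+'0')for n in('top','side','wrist')]
for c in ims: print(-c['R'].T@c['t'], c['R'][2])
"
```

```text
t 0.0 pos [ 0.2483 -0.5732  0.2305] F [-0.3 -1.1 -0.6] gap 0.0853
[[ 9.176e-01  3.975e-01 -6.000e-04]
 [ 3.975e-01 -9.176e-01  1.200e-03]
 [-1.000e-04 -1.400e-03 -1.000e+00]]
0.0187
[0.40311096 0.06452322 1.34972384] [ 0.11971566  0.0014245  -0.9928072 ]
[0.19806666 0.74056565 1.02582839] [ 0.31511458 -0.54414779 -0.77756413]
[ 0.31515568 -0.54314212  0.37237905] [-0.26133627 -0.1119962  -0.95872843]
```

View pics/top0.png

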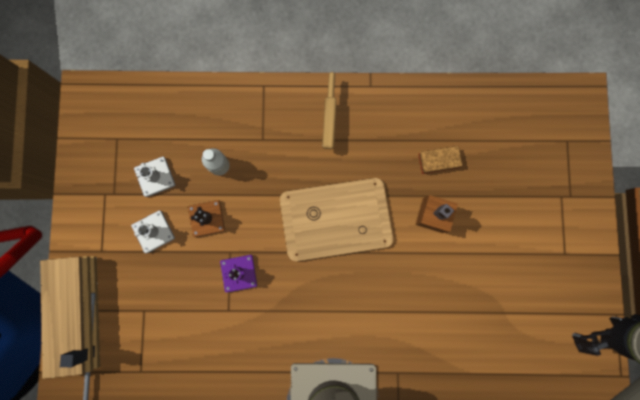

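View pics/side0.png

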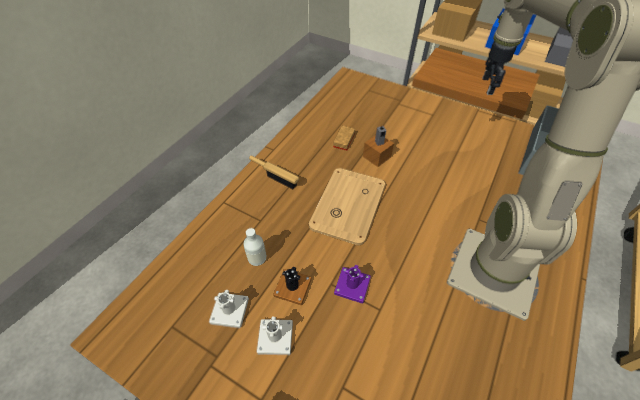

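Top view: stand at about (438,213) with the grey handle at (446,210), the panel's single ring at (362,230), its double ring at (313,213), and the black cap at (203,217). The purple and white caps are look-alikes. I'll make an enlarged mosaic for the first measurement.

```bash
python3 -c "
from h import *
t=load('top0');s=load('side0')
P=lambda u,v,z,c=t:print((u,v),np.round(onz(c,[(u,v)],z)[0],3))
P(445,210,.145);P(362,230,.018);P(313,213,.018);P(202,215,.088);P(380,129,.145,s);P(365,191,.018,s);P(336,212,.018,s);P(291,269,.088,s)
def cr(c,x,y,w=36,k=8): 
    return cv2.resize(c['image'][y-w:y+w,x-w:x+w,::-1],(290,290),interpolation=cv2.INTER_CUBIC)
a=np.hstack([cr(t,440,215),cr(t,205,217)]);b=np.hstack([cr(s,378,145),cr(s,291,280)])
cv2.imwrite('pics/m1.png',np.vstack([a,b]))
"
```

```text
(445, 210) [ 0.524 -0.279  0.145]
(362, 230) [ 0.478 -0.081  0.018]
(313, 213) [0.526 0.057 0.018]
(202, 215) [0.512 0.354 0.088]
(380, 129) [ 0.529 -0.275  0.145]
(365, 191) [ 0.483 -0.08   0.018]
(336, 212) [0.529 0.056 0.018]
(291, 269) [0.521 0.348 0.088]
```

View pics/m1.png

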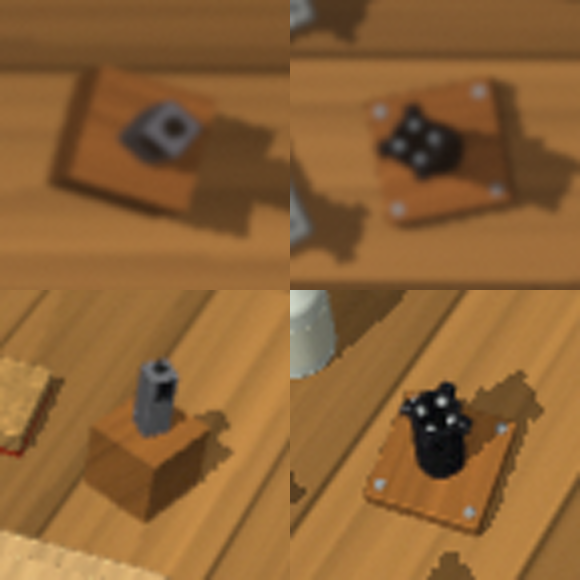

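The mosaic shows the stand yawed about −15°, with the square handle turned differently inside it and a dark window on one side. The black cap has four catches at its mouth. The estimates from the two cameras agree within 10 mm, so I'm moving over the probe.

Emit:
drive_tool(
  steps=[
    [[1,-0.4,-0.1],0,85],
    [[2,-0.8,-0.2],0,85],
    [[3,-1.25,-0.3],0,85],
    [[4,-1.7,-0.4],0,85],
    [[5,-2.1,-0.5],0,85],
    [[6,-2.6,-0.5],0,85],
    [[7,-3.0,-0.5],0,85],
    [[8,-3.45,-0.5],0,85],
  ],
)

```text
time: 0.82
tool_pos: [0.4773, -0.3299, 0.2515]
orientation: [0.979, 0.203, 0.0, 0.0]
force: [1.2, -0.2, -0.7]
finger_gap: 0.085
```

Emit:
drive_tool(
  steps=[
    [[0.7,-0.3,0],0,85],
    [[1.3,-0.58,0],0,85],
    [[1.3,-0.58,0],0,85],
    [[1.3,-0.58,0],0,85],
  ],
)

```text
time: 1.15
tool_pos: [0.5157, -0.2878, 0.251]
orientation: [0.979, 0.205, -0.0, -0.0]
force: [-0.2, -0.5, 0.1]
finger_gap: 0.0854
```

```bash
python3 -c "
from h import *
st()
grab('wrist','w1')
"
```

```text
t 1.15 pos [ 0.5157 -0.2878  0.251 ] F [-0.2 -0.5  0.1] gap 0.0854
[[ 9.162e-01  4.007e-01 -3.000e-04]
 [ 4.007e-01 -9.162e-01  7.000e-04]
 [ 0.000e+00 -7.000e-04 -1.000e+00]]
```

View pics/w1.png

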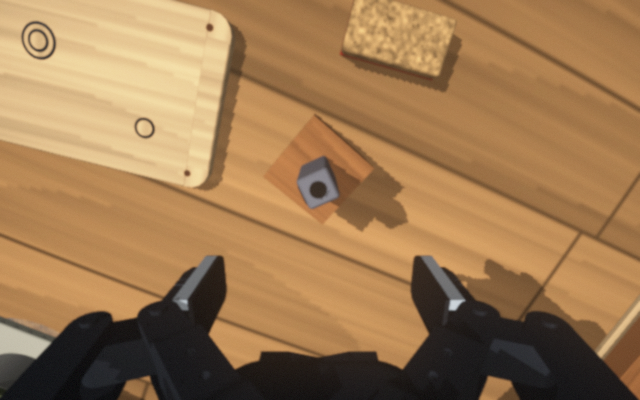

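The wrist view shows the handle top at about (318,190) with its dark button, the stand around it, the single ring at (145,128) and the double ring at (39,40). Next I'll measure the handle's corners and yaw, and the ring centres.

```bash
python3 -c "
from h import *
w=load('w1');im=w['image'];hsv=cv2.cvtColor(im,cv2.COLOR_RGB2HSV)
r=slice(140,230),slice(270,370)
b=im[...,2].astype(int)-im[...,0].astype(int)
m=((b>-5)).astype(np.uint8)
sub=np.zeros_like(m);sub[r]=m[r]
n,l,s,c=cv2.connectedComponentsWithStats(sub);print(s[1:],c[1:])
v=hsv[...,2];print(v[150:215:4,290:345:4])
big=cv2.resize(im[145:225,270:370,::-1],(600,480),interpolation=cv2.INTER_CUBIC);cv2.imwrite('pics/w1c.png',big)
g=cv2.cvtColor(im,cv2.COLOR_RGB2GRAY)
for x0,y0,x1,y1 in((125,108,165,148),(12,12,66,68)):
    q=g[y0:y1,x0:x1]; k=(q<110).astype(np.uint8)
    cs,_=cv2.findContours(k,cv2.RETR_EXTERNAL,cv2.CHAIN_APPROX_NONE)
    e=max(cs,key=len);el=cv2.fitEllipse(e);p=np.array(el[0])+(x0,y0);print(el,p,onz(w,[p],.018))
"
```

```text
[[321 163   1   1   1]
 [309 166   1   3   3]
 [312 166   3   1   3]
 [316 166   2   2   3]
 [298 166  40  41 778]
 [311 168   1   1   1]
 [311 170   1   1   1]] [[321.         163.        ]
 [309.         167.        ]
 [313.         166.        ]
 [316.66666667 166.66666667]
 [317.18251928 185.99742931]
 [311.         168.        ]
 [311.         170.        ]]
[[187 179 171 175 189 191 188 181 178 173 168 181 194 189]
 [189 185 180 170 172 189 191 189 175 174 173 166 179 194]
 [188 189 186 179 170 172 175 123  90  94 162 172 169 176]
 [191 188 189 185 160 112  92  95  91  68 115 166 173 169]
 [195 192 187 119  95  92  93  93  91  69  90 119 137 169]
 [192 195 183  94  96  94  95 110 132 109  64 119 119 116]
 [188 191 156  95  98 117 136 142 144 137  74  97 121 121]
 [189 189 116 121 138 142 144 142 142 146 106  68 124 120]
 [190 186 134 143 144 140  90  67  92 140 131  74 119 124]
 [184 190 132 143 142  96  56  58  56 104 143  98 105 122]
 [184 182 164 134 143  75  56  56  57  88 136 128  92 123]
 [187 184 179 117 145 108  58  57  61 104 143 140  99 121]
 [195 188 188 156 134 142 122 103 115 142 134 112 113 114]
 [215 205 186 190 119 144 145 142 129 129 154 120 120 122]
 [219 220 213 188 183 135 126 140 179 185 186 184 147 126]
 [209 216 221 218 190 182 180 182 186 185 187 177 132 130]
 [197 200 205 214 215 196 189 187 182 186 189 211 145 136]]
((19.025733947753906, 19.484668731689453), (16.879350662231445, 19.369609832763672), 135.66595458984375) [144.02573395 127.48466873] [[ 0.48208823 -0.08063691  0.018     ]]
((26.059112548828125, 27.982507705688477), (30.30669593811035, 37.222816467285156), 149.9698944091797) [38.05911255 39.98250771] [[0.52764937 0.05669171 0.018     ]]
```

View pics/w1c.png

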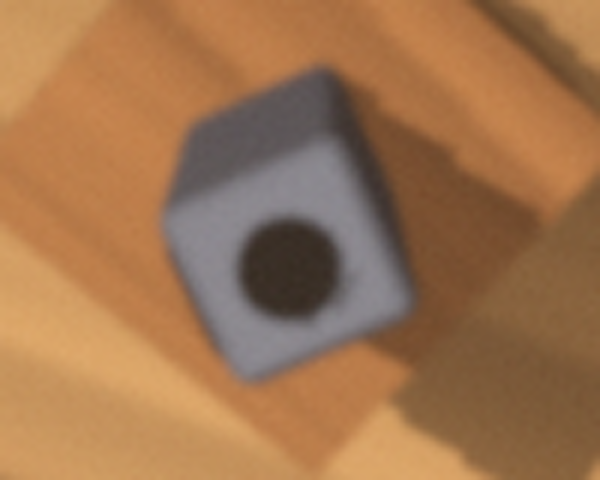

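In the crop, the handle-top corners are at (165,215), (338,135), (415,303) and (248,382), and the button at (290,268). I'm casting these onto z = 0.145.

```bash
python3 -c "
from h import *
w=load('w1')
q=np.array([(165,215),(338,135),(415,303),(248,382),(290,268)])/6+(270,145)
X=onz(w,q,.145);print(X.round(4));c=X[:4].mean(0);print('c',c)
E=np.diff(np.r_[X[:4],X[:1]],axis=0);print(np.linalg.norm(E,axis=1),np.degrees(np.arctan2(E[:,1],E[:,0]))%90)
s,R=st();print('tool yaw',np.degrees(np.arctan2(R[1,0],R[0,0]))%90);togo([c[0],c[1],.101])
"
```

```text
[[ 0.5243 -0.2647  0.145 ]
 [ 0.5433 -0.2814  0.145 ]
 [ 0.5266 -0.3001  0.145 ]
 [ 0.5074 -0.2839  0.145 ]
 [ 0.5243 -0.2828  0.145 ]]
c [ 0.52540543 -0.28252467  0.145     ]
[0.02518971 0.02506304 0.02505046 0.02558908] [48.70082855 48.28292452 49.90553378 48.6157125 ]
t 1.2 pos [ 0.5146 -0.2895  0.251 ] F [-0.4 -0.5 -0.3] gap 0.0852
[[ 9.173e-01  3.982e-01 -7.000e-04]
 [ 3.982e-01 -9.173e-01 -0.000e+00]
 [-7.000e-04 -3.000e-04 -1.000e+00]]
tool yaw 23.46287166956749
t 1.2 pos [ 0.5146 -0.2895  0.251 ] F [-0.4 -0.5 -0.3] gap 0.0852
[[ 9.173e-01  3.982e-01 -7.000e-04]
 [ 3.982e-01 -9.173e-01 -0.000e+00]
 [-7.000e-04 -3.000e-04 -1.000e+00]]
shift units [ 0.319 -0.052  3.749]
```

Emit:
drive_tool(
  steps=[
    [[0.33,-0.08,0.3],-1,85],
    [[0.33,-0.08,0.6],-2,85],
    [[0.33,-0.08,0.9],-3,85],
    [[0.33,-0.08,1.2],-4,85],
    [[0.33,-0.08,1.5],-4.2,85],
    [[0.33,-0.08,1.5],-4.2,85],
    [[0.33,-0.08,1.5],-4.2,85],
  ],
)

```text
time: 1.78
tool_pos: [0.5248, -0.2822, 0.1909]
orientation: [0.912, 0.41, -0.0, -0.0]
force: [-0.2, 0.1, -0.1]
finger_gap: 0.0852
```

```bash
python3 -c "
from h import *
st()
w=grab('wrist','w2')
s,R=st();p=s['tool_pos'];print(proj(w,[[.5255,-.2815,.145],p+R[:,2]*.09]))
"
```

```text
t 1.78 pos [ 0.5248 -0.2822  0.1909] F [-0.2  0.1 -0.1] gap 0.0852
[[ 6.645e-01  7.473e-01 -1.200e-03]
 [ 7.473e-01 -6.645e-01  3.000e-04]
 [-6.000e-04 -1.100e-03 -1.000e+00]]
t 1.83 pos [ 0.5253 -0.2821  0.1917] F [-0.7  0.4  0.6] gap 0.0848
[[ 6.640e-01  7.477e-01  1.000e-04]
 [ 7.477e-01 -6.640e-01 -3.000e-04]
 [-2.000e-04  2.000e-04 -1.000e+00]]
[[319.61944243 227.75533947]
 [319.79498166 207.74642818]]
```

View pics/w2.png

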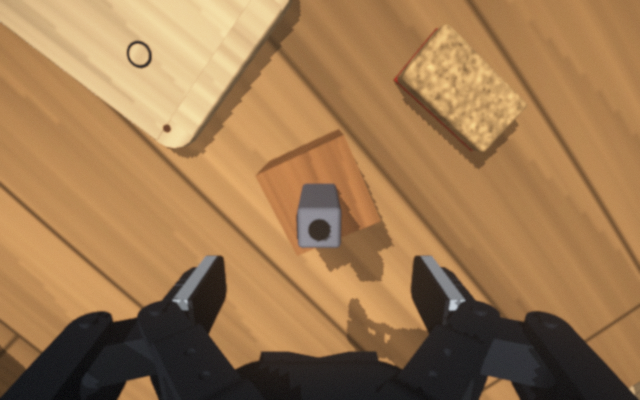

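The handle is square to the jaws and its top is within 2 px of the prediction, at (319,230). Descending and gripping.

Emit:
drive_tool(
  steps=[
    [[-0.01,0,0.5],0,85],
    [[-0.01,0,1.0],0,85],
    [[-0.01,0,1.5],0,85],
    [[-0.01,0,2.0],0,85],
    [[-0.01,0,2.25],0,85],
    [[-0.01,0,2.25],0,60],
    [[-0.01,0,2.25],0,40],
    [[-0.01,0,2.25],0,20],
  ],
)

```text
time: 2.5
tool_pos: [0.5262, -0.2821, 0.103]
orientation: [0.911, 0.411, 0.001, 0.001]
force: [-0.5, -1.2, 0.2]
finger_gap: 0.0509
```

Emit:
drive_tool(
  steps=[
    [[0,0,0],0,15],
    [[0,0,0],0,15],
    [[0,0,0],0,15],
    [[0,0,0],0,15],
    [[0,0,0],0,15],
    [[0,0,0],0,15],
  ],
)

```text
time: 3.0
tool_pos: [0.5261, -0.2821, 0.1027]
orientation: [0.911, 0.412, 0.001, 0.001]
force: [-1.7, 0.5, 6.9]
finger_gap: 0.0277
```

Emit:
drive_tool(
  steps=[
    [[0,0,-0.2],0,15],
    [[0,0,-0.6],0,15],
    [[0,0,-1.0],0,15],
    [[0,0,-1.4],0,15],
    [[0,0,-1.8],0,15],
    [[0,0,-2.2],0,15],
    [[0,0,-2.5],0,15],
    [[0,0,-2.5],0,15],
  ],
)

```text
time: 3.67
tool_pos: [0.5265, -0.2821, 0.2044]
orientation: [0.911, 0.412, 0.001, 0.002]
force: [0.5, 0.1, 0.1]
finger_gap: 0.027
```

```bash
python3 -c "
from h import *
st()
grab('wrist','w3');c=grab('side','s3');t=grab('top','t3')
s,R=st();p=s['tool_pos'];tip=p+[0,0,.0187-.113];print('pred tip',tip,proj(c,[tip]),proj(load('w3'),[tip]))
u,v=proj(c,[tip])[0].astype(int)
a=cv2.resize(c['image'][v-50:v+20,u-50:u+50,::-1],(571,400),interpolation=cv2.INTER_CUBIC)
b=load('w3')['image'][:,:,::-1]
b=cv2.resize(b[180:400,200:440],(218,200))
cv2.imwrite('pics/m3.png',np.hstack([a,cv2.copyMakeBorder(b,0,200,0,0,0)]))
"
```

```text
t 3.67 pos [ 0.5265 -0.2821  0.2044] F [0.5 0.1 0.1] gap 0.027
[[ 6.611e-01  7.503e-01  3.700e-03]
 [ 7.503e-01 -6.611e-01 -2.000e-03]
 [ 9.000e-04  4.200e-03 -1.000e+00]]
t 3.82 pos [ 0.525  -0.2816  0.2005] F [ 0.4  0.4 -1.7] gap 0.0274
[[ 6.610e-01  7.504e-01 -9.000e-04]
 [ 7.504e-01 -6.610e-01  4.000e-04]
 [-3.000e-04 -9.000e-04 -1.000e+00]]
pred tip [ 0.52500175 -0.28156527  0.10619358] [[380.37994657 136.3724573 ]] [[316.72426002 205.64825269]]
```

View pics/m3.png

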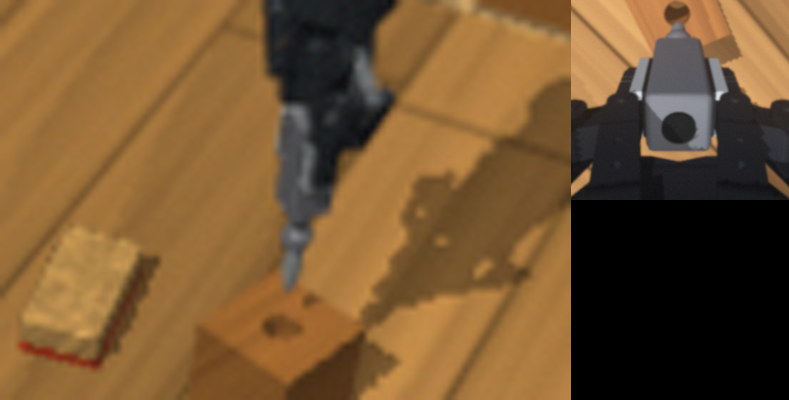

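The probe is gripped straight, and its tip lies within 2 px of the prediction in both views (side (381,137), wrist (317,207)). Moving to the single ring.

Emit:
drive_tool(
  steps=[
    [[0.5,-0.7,0],0,15],
    [[1.0,-1.4,0],0,15],
    [[1.5,-2.1,0],0,15],
    [[2.0,-2.8,0],0,15],
    [[2.5,-3.5,0.3],0,15],
    [[3.06,-4.14,0.8],0,15],
    [[3.06,-4.14,1.3],0,15],
    [[3.06,-4.14,1.6],0,15],
  ],
)

```text
time: 4.48
tool_pos: [0.4805, -0.0784, 0.1348]
orientation: [0.911, 0.413, -0.001, -0.001]
force: [-0.0, 0.1, -0.9]
finger_gap: 0.0271
```

Emit:
drive_tool(
  steps=[
    [[0,0,0],0,15],
    [[0,0,0],0,15],
  ],
)

```text
time: 4.65
tool_pos: [0.4815, -0.0813, 0.1367]
orientation: [0.912, 0.411, -0.001, -0.001]
force: [-0.7, -0.2, -0.7]
finger_gap: 0.0275
```

```bash
cat > look.py <<'E'
from h import *
import sys
s,R=st(); w=grab('wrist',sys.argv[1]); tip=s['tool_pos']+R[:,2]*(.113-.0187)
print('tip',tip.round(4),'px',proj(w,[tip]).round(1))
X=np.array(eval(sys.argv[2])); p=proj(w,[X])[0]; print('target px',p.round(1))
g=cv2.cvtColor(w['image'],cv2.COLOR_RGB2GRAY)
x0,y0=max(int(p[0])-70,0),max(int(p[1])-60,0)
im=w['image'][y0:y0+120,x0:x0+140,::-1]; print('crop origin',x0,y0,'x4')
cv2.imwrite('pics/'+sys.argv[1]+'c.png',cv2.resize(im,None,fx=4,fy=4,interpolation=cv2.INTER_CUBIC))
E
python3 look.py w4 '[.482,-.0805,.018]'
```

```text
t 4.65 pos [ 0.4815 -0.0813  0.1367] F [-0.7 -0.2 -0.7] gap 0.0275
[[ 6.621e-01  7.494e-01 -1.800e-03]
 [ 7.494e-01 -6.621e-01  4.000e-04]
 [-9.000e-04 -1.600e-03 -1.000e+00]]
tip [ 0.4814 -0.0813  0.0424] px [[319.1 206.3]]
target px [319.  196.6]
crop origin 248 136 x4
```

View pics/w4c.png

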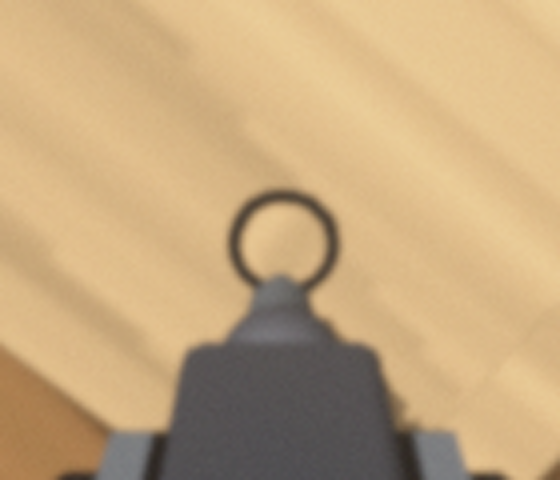

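The ring is centred at crop (285,240), image (319,196), as predicted, and the tip is directly above it. Lowering gently.

Emit:
drive_tool(
  steps=[
    [[0,0,0.15],0,15],
    [[0,0,0.3],0,15],
    [[0,0,0.42],0,15],
    [[0,0,0.5],0,15],
    [[0,0,0.55],0,15],
    [[0,0,0.59],0,15],
    [[0,0,0.62],0,15],
    [[0,0,0.62],0,15],
  ],
)

```text
time: 5.37
tool_pos: [0.4822, -0.0803, 0.1134]
orientation: [0.911, 0.412, 0.0, 0.0]
force: [-3.5, 0.3, 8.2]
finger_gap: 0.0276
```

Emit:
drive_tool(
  steps=[
    [[0,0,0],0,15],
    [[0,0,0],0,15],
    [[0,0,0],0,15],
    [[0,0,0],0,15],
    [[0,0,0],0,15],
    [[0,0,0],0,15],
    [[0,0,0],0,15],
    [[0,0,0],0,15],
  ],
)

```text
time: 6.03
tool_pos: [0.4822, -0.0803, 0.1134]
orientation: [0.911, 0.412, 0.0, 0.0]
force: [-2.2, 0.8, 8.2]
finger_gap: 0.0275
```

Emit:
drive_tool(
  steps=[
    [[0,0,0],0,15],
    [[0,0,0],0,15],
    [[0,0,0],0,15],
    [[0,0,0],0,15],
    [[0,0,0],0,15],
  ],
)

```text
time: 6.45
tool_pos: [0.4822, -0.0803, 0.1134]
orientation: [0.911, 0.412, 0.0, 0.0]
force: [-4.7, 0.7, 8.5]
finger_gap: 0.0273
```

```bash
python3 look.py w5 '[.482,-.0805,.018]'
```

```text
t 6.45 pos [ 0.4822 -0.0803  0.1134] F [-4.7  0.7  8.5] gap 0.0273
[[ 6.610e-01  7.504e-01  4.000e-04]
 [ 7.504e-01 -6.610e-01 -4.000e-04]
 [-0.000e+00  5.000e-04 -1.000e+00]]
tip [ 0.4823 -0.0803  0.0191] px [[319.1 206.3]]
target px [319.  206.3]
crop origin 248 146 x4
```

View pics/w5c.png

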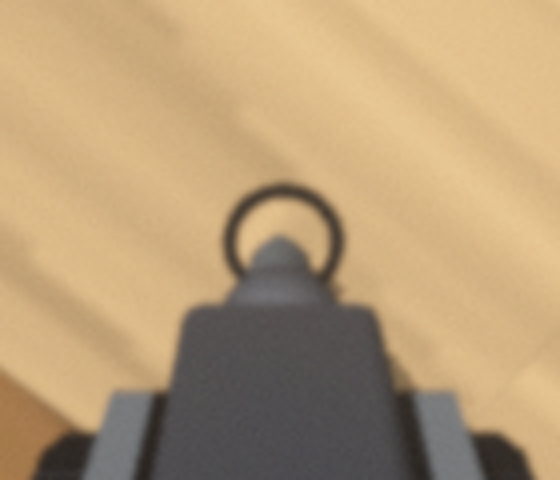

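Picture 9 shows the tip at the middle of the single ring. It held there for over 1 s at about 8 N. Next is the double ring.

Emit:
drive_tool(
  steps=[
    [[0,0,-0.3],0,15],
    [[0,0,-0.6],0,15],
    [[0.6,-0.25,-0.7],0,15],
    [[1.3,-0.55,-0.7],0,15],
    [[2.0,-0.85,-0.7],0,15],
    [[2.7,-1.15,-0.7],0,15],
    [[3.32,-1.41,-0.7],0,15],
    [[3.32,-1.41,-0.7],0,15],
  ],
)

```text
time: 7.17
tool_pos: [0.5287, 0.0628, 0.1422]
orientation: [0.91, 0.415, 0.002, -0.001]
force: [0.3, 0.1, -1.4]
finger_gap: 0.0272
```

Emit:
drive_tool(
  steps=[
    [[0,0,0.2],0,15],
    [[0,0,0.2],0,15],
  ],
)

```text
time: 7.33
tool_pos: [0.5271, 0.0558, 0.1317]
orientation: [0.911, 0.412, -0.001, 0.0]
force: [-0.7, -0.4, -2.0]
finger_gap: 0.0275
```

```bash
python3 look.py w6 '[.5276,.0567,.018]'; python3 -c "
from h import *
w=load('w6');g=cv2.cvtColor(w['image'],cv2.COLOR_RGB2GRAY);p=proj(w,[[.5276,.0567,.018]])[0].astype(int)
k=(g<120).astype(np.uint8);y0=p[1]-50;k=k[y0:p[1]-2,p[0]-50:p[0]+50]
ys,xs=np.nonzero(k);print('ring upper extents: top row',ys.min()+y0,'cols',xs.min()+p[0]-50,xs.max()+p[0]-50)
c=np.array([.5276,.0567,.018]);a=np.linspace(0,2*np.pi,90);r=proj(w,c+.0197*np.c_[np.cos(a),np.sin(a),0*a]);print('expected',r.min(0),r.max(0))
"
```

```text
t 7.33 pos [0.5271 0.0558 0.1317] F [-0.7 -0.4 -2. ] gap 0.0275
[[ 6.613e-01  7.501e-01 -9.000e-04]
 [ 7.501e-01 -6.613e-01 -7.000e-04]
 [-1.100e-03 -3.000e-04 -1.000e+00]]
tip [0.527  0.0557 0.0374] px [[319.1 206.3]]
target px [318.8 198. ]
crop origin 248 137 x4
ring upper extents: top row 175 cols 295 340
expected [295.13038162 174.71679452] [342.52585674 220.2973456 ]
```

The ring's edges match the expected pixels within 2 px. Lowering: the tip reads 0.0374, so contact is about 0.5 units down.

Emit:
drive_tool(
  steps=[
    [[0,0,0.15],0,15],
    [[0,0,0.28],0,15],
    [[0,0,0.38],0,15],
    [[0,0,0.44],0,15],
    [[0,0,0.47],0,15],
    [[0,0,0.5],0,15],
    [[0,0,0.5],0,15],
    [[0,0,0.5],0,15],
  ],
)

```text
time: 8.05
tool_pos: [0.5275, 0.0564, 0.1133]
orientation: [0.911, 0.412, -0.0, 0.0]
force: [-4.6, -0.9, 9.6]
finger_gap: 0.0276
```

Emit:
drive_tool(
  steps=[
    [[0,0,0],0,15],
    [[0,0,0],0,15],
    [[0,0,0],0,15],
    [[0,0,0],0,15],
    [[0,0,0],0,15],
    [[0,0,0],0,15],
    [[0,0,0],0,15],
    [[0,0,0],0,15],
  ],
)

```text
time: 8.72
tool_pos: [0.5275, 0.0564, 0.1134]
orientation: [0.911, 0.412, -0.0, 0.0]
force: [-4.0, -2.0, 9.5]
finger_gap: 0.0279
```

Emit:
drive_tool(
  steps=[
    [[0,0,0],0,15],
    [[0,0,0],0,15],
    [[0,0,0],0,15],
    [[0,0,0],0,15],
    [[0,0,0],0,15],
  ],
)

```text
time: 9.13
tool_pos: [0.5275, 0.0564, 0.1134]
orientation: [0.911, 0.412, -0.0, 0.0]
force: [-4.2, -1.0, 9.5]
finger_gap: 0.0272
```

```bash
python3 look.py w7 '[.5276,.0567,.018]'
```

```text
t 9.13 pos [0.5275 0.0564 0.1134] F [-4.2 -1.   9.5] gap 0.0272
[[ 6.611e-01  7.503e-01  1.000e-04]
 [ 7.503e-01 -6.611e-01 -7.000e-04]
 [-4.000e-04  5.000e-04 -1.000e+00]]
tip [0.5275 0.0563 0.0191] px [[319.1 206.3]]
target px [318.9 205.5]
crop origin 248 145 x4
```

View pics/w7c.png

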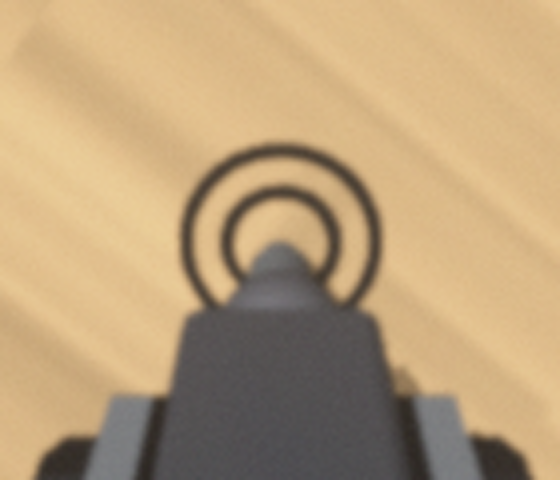

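The tip is at the centre of the inner ring and held there for over 1 s at about 9.5 N. Lifting and moving to just short of the black cap for a close look.

Emit:
drive_tool(
  steps=[
    [[0,0,-0.4],0,15],
    [[0,0,-1.2],0,15],
    [[0,0,-2.0],0,15],
    [[0,0,-2.8],0,15],
    [[0.5,-0.7,-2.8],0,15],
    [[1.0,-1.4,-2.8],0,15],
    [[1.5,-2.1,-2.8],0,15],
    [[2.0,-2.8,-2.8],0,15],
  ],
)

```text
time: 9.85
tool_pos: [0.4959, 0.1919, 0.2248]
orientation: [0.911, 0.411, 0.0, 0.0]
force: [0.9, 0.5, -1.1]
finger_gap: 0.0274
```

Emit:
drive_tool(
  steps=[
    [[0.5,-0.7,0],0,15],
    [[1.0,-1.4,0],0,15],
    [[1.5,-1.9,0],0,15],
    [[1.83,-2.3,0],0,15],
    [[1.83,-2.3,0],0,15],
    [[1.83,-2.3,0],0,15],
    [[1.83,-2.3,0],0,15],
  ],
)

```text
time: 10.43
tool_pos: [0.476, 0.3055, 0.2243]
orientation: [0.911, 0.411, -0.0, 0.0]
force: [0.8, 0.3, -2.0]
finger_gap: 0.0274
```

```bash
python3 -c "
from h import *
s,R=st();w=grab('wrist','w8')
p=proj(w,[[.516,.351,.088]])[0];print(p)
x0,y0=int(p[0])-75,max(int(p[1])-60,0);print(x0,y0)
cv2.imwrite('pics/w8c.png',cv2.resize(w['image'][y0:y0+130,x0:x0+150,::-1],None,fx=4.5,fy=4.5,interpolation=cv2.INTER_CUBIC))
"
```

```text
t 10.43 pos [0.476  0.3055 0.2243] F [ 0.8  0.3 -2. ] gap 0.0274
[[ 6.615e-01  7.499e-01 -1.000e-04]
 [ 7.499e-01 -6.615e-01 -7.000e-04]
 [-6.000e-04  4.000e-04 -1.000e+00]]
[318.77177504 123.31384365]
243 63
```

View pics/w8c.png

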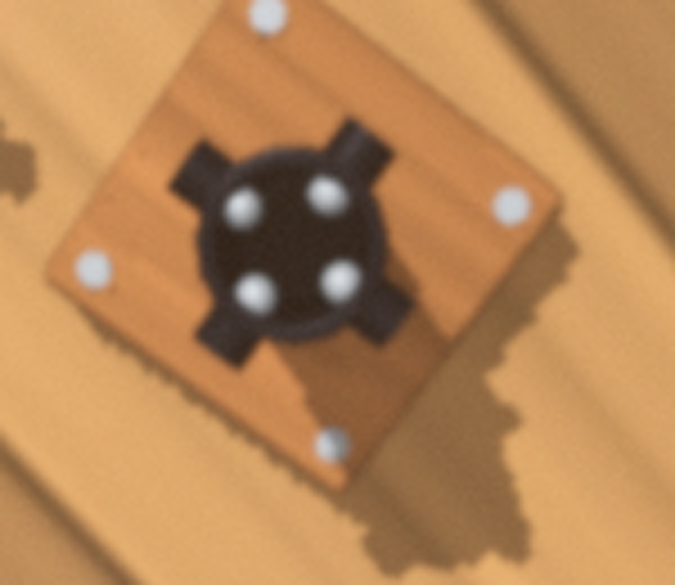

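The black cap's rim spans crop x 197–387 and y 147–343, centred at (292,245). Its four catches average (292,244), and the base screws average (300,234). I'm casting each onto its own height as a cross-check.

```bash
python3 -c "
from h import *
w=load('w8');f=lambda q:np.array(q)/4.5+(243,63)
rim=onz(w,[f((292,245))],.088);c=onz(w,f([(243,207),(327,195),(341,281),(257,293)]),.083)
b=onz(w,f([(267,15),(93,270),(331,445),(511,205)]),.019)
e=onz(w,f([(197,245),(387,245)]),.088)
print(rim,c.mean(0),b.mean(0),np.linalg.norm(e[0]-e[1]),np.linalg.norm(c[0]-c[2]),np.linalg.norm(b[0]-b[2])) 
X=(rim[0]+c.mean(0)+b.mean(0))/3;print(X);togo([X[0],X[1],.2243])
"
```

```text
[[0.51232322 0.36071127 0.088     ]] [0.5121959  0.36079318 0.083     ] [0.51198048 0.36047176 0.019     ] 0.0356387552563594 0.02312076882235508 0.09863984619538105
[0.51216653 0.36065873 0.06333333]
t 10.48 pos [0.4762 0.3051 0.2243] F [-0.  -0.2 -0.3] gap 0.0275
[[ 6.622e-01  7.493e-01  1.000e-04]
 [ 7.493e-01 -6.622e-01 -8.000e-04]
 [-5.000e-04  6.000e-04 -1.000e+00]]
shift units [ 1.636 -0.247 -0.   ]
```

All three heights agree within 0.5 mm, and the sizes fit (rim 36 mm for 37 given). Moving over the cap and entering the mouth.

Emit:
drive_tool(
  steps=[
    [[0.6,-0.1,0],0,15],
    [[1.2,-0.18,0],0,15],
    [[1.63,-0.24,0],0,15],
    [[1.63,-0.24,0],0,15],
    [[1.63,-0.24,0],0,15],
    [[1.63,-0.24,0],0,15],
  ],
)

```text
time: 10.98
tool_pos: [0.5118, 0.3603, 0.2244]
orientation: [0.912, 0.411, -0.0, 0.0]
force: [-0.4, -0.8, -0.2]
finger_gap: 0.0275
```

```bash
python3 -c "
from h import *
for i in range(3): grab('wrist'); togo([.5122,.3607,.2243])
"
```

```text
t 11.03 pos [0.5118 0.3603 0.2246] F [-0.4  0.2 -1.4] gap 0.0273
[[ 6.621e-01  7.494e-01  4.000e-04]
 [ 7.494e-01 -6.621e-01 -8.000e-04]
 [-4.000e-04  8.000e-04 -1.000e+00]]
shift units [ 0.015 -0.     0.007]
t 11.08 pos [0.5118 0.3604 0.2247] F [ 0.3  0.3 -1. ] gap 0.0273
[[ 6.620e-01  7.495e-01  5.000e-04]
 [ 7.495e-01 -6.620e-01 -8.000e-04]
 [-2.000e-04  9.000e-04 -1.000e+00]]
shift units [0.014 0.003 0.01 ]
t 11.13 pos [0.5117 0.3605 0.2247] F [ 0.  -0.4 -0.7] gap 0.0273
[[ 6.619e-01  7.496e-01  7.000e-04]
 [ 7.496e-01 -6.619e-01 -7.000e-04]
 [-1.000e-04  9.000e-04 -1.000e+00]]
shift units [0.011 0.006 0.011]
```

Emit:
drive_tool(
  steps=[
    [[0.01,0,0.4],0,15],
    [[0.01,0,0.8],0,15],
    [[0.01,0,1.1],0,15],
    [[0.01,0,1.3],0,15],
    [[0.01,0,1.5],0,15],
    [[0.01,0,1.7],0,15],
    [[0.01,0,1.85],0,15],
    [[0.01,0,1.85],0,15],
  ],
)

```text
time: 11.8
tool_pos: [0.5115, 0.3615, 0.1492]
orientation: [0.911, 0.412, -0.001, 0.0]
force: [0.7, -0.1, -1.4]
finger_gap: 0.0274
```

```bash
python3 look.py w9 '[.5122,.3607,.088]'
```

```text
t 11.8 pos [0.5115 0.3615 0.1492] F [ 0.7 -0.1 -1.4] gap 0.0274
[[ 6.610e-01  7.504e-01 -1.100e-03]
 [ 7.504e-01 -6.610e-01 -9.000e-04]
 [-1.400e-03 -3.000e-04 -1.000e+00]]
tip [0.5114 0.3615 0.0549] px [[319.1 206.4]]
target px [320.9 221.1]
crop origin 250 161 x4
```

View pics/w9c.png

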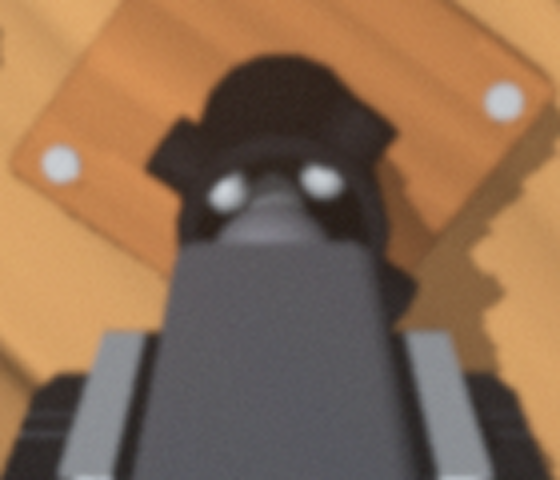

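The nose is centred between the catches with no contact force. Pushing through the click in small steps.

Emit:
drive_tool(
  steps=[
    [[0,0,0.05],0,15],
    [[0,0,0.1],0,15],
    [[0,0,0.15],0,15],
    [[0,0,0.2],0,15],
    [[0,0,0.24],0,15],
    [[0,0,0.28],0,15],
    [[0,0,0.31],0,15],
    [[0,0,0.31],0,15],
  ],
)

```text
time: 12.52
tool_pos: [0.5131, 0.3618, 0.1392]
orientation: [0.911, 0.411, 0.001, 0.0]
force: [2.4, -1.6, 4.3]
finger_gap: 0.0276
```

Emit:
drive_tool(
  steps=[
    [[0,0,0.05],0,15],
    [[0,0,0.1],0,15],
    [[0,0,0.13],0,15],
    [[0,0,0.13],0,15],
  ],
)

```text
time: 12.85
tool_pos: [0.5128, 0.3623, 0.1339]
orientation: [0.911, 0.412, 0.001, -0.0]
force: [2.3, 0.1, 3.1]
finger_gap: 0.0269
```

Emit:
drive_tool(
  steps=[
    [[0,0,0.05],0,15],
    [[0,0,0.1],0,15],
    [[0,0,0.13],0,15],
    [[0,0,0.13],0,15],
  ],
)

```text
time: 13.18
tool_pos: [0.512, 0.3614, 0.1266]
orientation: [0.911, 0.412, -0.0, 0.0]
force: [4.2, 1.7, -8.3]
finger_gap: 0.0272
```

Through the click: the force fell to −8 N with the tip at about 32 mm. Continuing onto the pad.

Emit:
drive_tool(
  steps=[
    [[0,0,0.04],0,15],
    [[0,0,0.08],0,15],
    [[0,0,0.12],0,15],
    [[0,0,0.12],0,15],
  ],
)

```text
time: 13.52
tool_pos: [0.512, 0.3617, 0.1229]
orientation: [0.911, 0.412, 0.0, 0.0]
force: [2.7, -1.5, 2.4]
finger_gap: 0.0275
```

Emit:
drive_tool(
  steps=[
    [[0,0,0.03],0,15],
    [[0,0,0.06],0,15],
    [[0,0,0.06],0,15],
  ],
)

```text
time: 13.77
tool_pos: [0.512, 0.3619, 0.1207]
orientation: [0.911, 0.412, 0.0, 0.0]
force: [2.5, -2.1, 5.2]
finger_gap: 0.0272
```

Emit:
drive_tool(
  steps=[
    [[0,0,0.03],0,15],
    [[0,0,0.05],0,15],
    [[0,0,0.05],0,15],
    [[0,0,0.05],0,15],
  ],
)

```text
time: 14.1
tool_pos: [0.5121, 0.3621, 0.1194]
orientation: [0.911, 0.412, 0.0, 0.0]
force: [0.3, -3.5, 9.0]
finger_gap: 0.0271
```

Emit:
drive_tool(
  steps=[
    [[0,0,0.03],0,15],
    [[0,0,0.05],0,15],
    [[0,0,0.05],0,15],
    [[0,0,0.05],0,15],
  ],
)

```text
time: 14.43
tool_pos: [0.5124, 0.3624, 0.1189]
orientation: [0.911, 0.412, 0.001, 0.0]
force: [-1.0, -6.3, 21.1]
finger_gap: 0.0277
```

Emit:
drive_tool(
  steps=[
    [[0,0,0.03],0,15],
    [[0,0,0.05],0,15],
    [[0,0,0.05],0,15],
    [[0,0,0.05],0,15],
  ],
)

```text
time: 14.77
tool_pos: [0.513, 0.3634, 0.1184]
orientation: [0.911, 0.412, 0.002, -0.0]
force: [-1.7, -5.4, 28.6]
finger_gap: 0.0276
```

The force rises steeply (21 then 29 N for 0.5 mm each), so the pad is at its stop. I'll hold, then check for slip in the grip by pixels: handle-top button against the picture taken just after the lift.

Emit:
drive_tool(
  steps=[
    [[0,0,0],0,15],
    [[0,0,0],0,15],
    [[0,0,0],0,15],
    [[0,0,0],0,15],
    [[0,0,0],0,15],
    [[0,0,0],0,15],
  ],
)

```text
time: 15.27
tool_pos: [0.513, 0.3633, 0.1184]
orientation: [0.911, 0.412, 0.002, -0.0]
force: [-1.5, -5.2, 28.5]
finger_gap: 0.0273
```

```bash
python3 -c "
from h import *
grab('wrist','w10');s,R=st()
c=grab('side','s10');t=grab('top','t10')
a=cv2.cvtColor(load('w3')['image'],cv2.COLOR_RGB2GRAY)
T=a[280:350,275:360]
for n in('w3','w5','w9','w10'):
    g=cv2.cvtColor(load(n)['image'],cv2.COLOR_RGB2GRAY)
    r=cv2.matchTemplate(g[255:385,250:390],T,cv2.TM_CCOEFF_NORMED);_,m,_,l=cv2.minMaxLoc(r);print(n,m,np.array(l)+(250,255))
# bystanders: change in side/top images
for n,c0,X in(('top',t,None),('side',c,None)):
    d=np.abs(load(n+'0')['image'].astype(int)-c0['image']).max(2)
    for nm,P in(('sand',onz(load('top0'),[(441,160)],.03)[0]),('glue',onz(load('top0'),[(214,160)],.12)[0]),('brush',onz(load('top0'),[(329,135)],.04)[0])):
        u,v=proj(load(n+'0'),[P])[0].astype(int);q=d[v-20:v+20,u-20:u+20];print(n,nm,P.round(3),(q>40).mean().round(3))
"
```

```text
t 15.32 pos [0.5129 0.3633 0.1183] F [-1.5 -5.  28.1] gap 0.0271
[[ 0.661   0.7503  0.0041]
 [ 0.7503 -0.6611  0.0024]
 [ 0.0045  0.0015 -1.    ]]
w3 1.0 [275 280]
w5 0.9673617482185364 [275 280]
w9 0.9049505591392517 [275 280]
w10 0.8908880352973938 [275 280]
top sand [ 0.677 -0.304  0.03 ] 0.0
top glue [0.655 0.32  0.12 ] 0.0
top brush [0.746 0.013 0.04 ] 0.0
side sand [ 0.677 -0.304  0.03 ] 0.797
side glue [0.655 0.32  0.12 ] 0.193
side brush [0.746 0.013 0.04 ] 0.945
```

No slip in the grip (0 px), the tip is at 24.0 mm, the push is steady at 28 N, and the bystanders are unchanged in the top view. Handing in.

```bash
python3 -c "
from h import *
print(hand_in())"
```

```text
the job is handed in; nothing more can be done
None
```

The job is done and handed in at about 15.4 s of the 61 s allowed, with the probe still gripped and pressed down in the black cap.

- **Marks:** I lifted the probe out of the stand and rested its tip for over 1 s at the centre of the single ring, at about 8 N. I then did the same in the inner ring of the double ring, at about 9.5 N. Close-up pictures show the tip at the centre of both.
- **Cap:** I pushed the probe through the click, where the force swung to −8 N, and on to the pad's stop. The tip height, worked out from the tool pose, is about 24 mm, which is the pad's full-press height. The push held steady at about 28 N, and the grip gap stayed at 27 mm.
- **Last checks:** Template matching showed no slip of the probe in the grip. The sanding block, glue bottle and brush were unchanged in the top view.
- **Check that disagreed:** In the side view the areas around all three bystanders did change: about 80 % of pixels for the block, 95 % for the brush and 19 % for the glue. I took this to be the arm standing in front of them but did not confirm it with a picture, because my 12 views were used up. Sideways force at the end was about 5 N.

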